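# Turn up the orange microscope lamp

## Task

The sample under the microscope is too dark: turn up its orange lamp by sliding the orange grip on the black dimmer console along its track until the middle of the grip is level with the green arrow on that same strip. Leave the blue and the white dimmers where they are, and let go of the grip when it is set.

Things in the scene. Friction and masses are not known exactly. Their poses are not given: they have to be found in the camera images.
- orange_grip (a point): Centre, half-way up, of the orange grip: 18 (x) by 26 (y, along the track) by 36 mm high, upright on a grey strip 70 by 210 mm of the fixed, flat black console. The strip's face is 40 mm above the work surface. +y runs along the track to the bright end, z up; yaw within 0.4 rad. Slides along y only, 120 mm travel, about 2 N, stays where left; starts in the dim (-y) quarter.
- orange_mark (a point): Tip of the flat green arrow (20 mm long, 2 mm thick, immovable) on the orange grip's strip; the tip is 14 mm from the track's centre line, on its +x side, and points at the track. Axes parallel to the orange grip's: level when both have the same position along y. The arrow is always on the +y side of the grip at the start. The other strips' green arrows do not matter.
- blue_grip (a point): Centre, half-way up, of the blue grip, same size as the orange one, on its own strip of the console; to stay where it is. The three strips lie side by side in any order, their tracks parallel and 80 mm apart; only the grips stand more than 2 mm above the strips.
- white_grip (a point): Centre, half-way up, of the white grip, same size as the orange one, on its own strip of the console; to stay where it is. The three strips lie side by side in any order, their tracks parallel and 80 mm apart; only the grips stand more than 2 mm above the strips.

How it is judged:
By the outcome, as a careful person would: the job done as asked, in the order asked, and still so for the second after the job is handed in, with the robot touching nothing.
It also fails if it takes over 29 s, if anything falls off the work surface, if the arm or the gripper's body presses on something with over 40 N, if the wrist force passes 120 N, or if a joint passes its speed limit or range.

## Robot

A 6-joint arm with a two-finger parallel gripper is mounted at the origin on the work surface. World frame = base frame: x ahead of the robot, y to its left, z up, the work surface at z = 0. Lengths are in mm, angles in degrees, forces in N, time in s.
With the tool pointing down it reaches from about 300 to 850 mm from the base axis. Payload 4.2 kg.
Tool frame: the origin (TCP) lies at the very end of the fingers, on their centre line; the grasp point (between the pads) lies 19 mm behind it; z points along the fingers, y is the direction in which the jaws open and shut (so a half turn about z gives the same grasp; the last joint's range is limited). The gripper opens to 91 mm and grips with 3 to 60 N. Pads are 32 mm wide; open, the fingers measure 118 mm over their backs; the gripper's body (76 mm by 178 mm) begins 60 mm behind the grasp point.
Start: joints at [-73.339, 18.312, 89.639, -0, 72.044, -1.146], TCP at [175.851, -547.47, 184.476] pointing down, gripper open.
Joint ranges: [-177.97, 177.97], [-48.28, 115.42], [12.27, 149.76], [-77.06, 257.06], [2.81, 150.46], [-146.56, 146.56]. Speed limits (degrees/s): [147.25, 147.25, 180, 180, 180, 180].

## Interface

Orientations are given as [roll, pitch, yaw] about the fixed x, y, z axes, in that order (R = Rz(yaw) Ry(pitch) Rx(roll)).
In Python, from workcell import telemetry, grab_frame, job gives the robot as it stands.
- The arm moves only by the tool drive_tool, never from a script. Its argument "moves" is a list of rows, each an object of numbers: "claw": the closure, from -1 (fully open) to 1 (shut); "dx", "dy", "dz": the shift along the tool's x, y, z in units of 20 mm (1.0 is 20 mm); "yaw": the turn about the tool's z in units of 0.15 rad (1.0 is 0.15 rad). In form: [{"claw": .., "dx": .., "dy": .., "dz": .., "yaw": ..}, ...]. A call has 1 to 5 rows; each row shifts and turns the pose as measured when the row begins, along the tool's axes as they then stand; what a row does not reach is not made up. A row lasts 1/8 s, in which the tool goes at most 62.5 mm and 10.7 degrees, less where a joint would pass 70% of its speed; a pose out of reach is approached as far as the arm can. A call with a number of a shift or a turn outside -1 to 1 is refused whole. A call with a gripper value outside its range is refused whole. The fingers move at their own pace and stop on an object; "grip_force" is the grip in N (left out, the last holds). Time passes only in rows, so rows that do not move let the fingers close. It gives the time, the measured TCP pose, the force and the opening at its end, in the units of the state.
- telemetry.state(): the state, without advancing time (a new reading comes with each control period).
- grab_frame(name): name is "scene" or "top" or "wrist"; returns a dict with "color" (480x640x3 uint8, blue, green, red), "vertical_fov" (degrees; the focal length in pixels is half the picture's height over the tangent of half this angle, whatever the lens; pixels are square), "cx", "cy" (the principal point, pixels), "pose" (4x4, takes a point from camera to world coordinates). Camera axes: x right, y down, z forward; pixel columns grow to the right and rows downward; lengths in mm; the calibration is good to about 2 mm. The wrist camera is an equidistant fisheye: a pixel r from the principal point sees the ray r / f radians off the axis. A picture is of the moment at which its call begins. There is no depth.
- job.job_done(): hands the job in, once; it reports no verdict.
The state is a dict: "time_s": time; "qpos": joint angles; "qvel": joint speeds; "effort": joint torques, N m; "ee_pos": TCP position; "ee_rot": TCP orientation; "force": force on the tool from outside, world axes, zero at the start; "torque": the same for the moment, N m; "gripper_width": finger opening in mm.
Only numpy, scipy, OpenCV 4.12 (cv2) and the standard library are available. Lean on these libraries where they do the work, as an engineer would, in place of code of your own. Each camera call takes 0.05 s, during which the arm holds its last target.

## Working session

There is one attempt and no reset: what is moved stays moved. The work goes in short steps, Python scripts to look and compute and a tool call to move; the robot and the scene stay as the last step left them, time stands still between calls to the robot, and variables do not carry over. Pictures are saved under pics/ and viewed, and the job is handed in when it is done.

Besides the shell and the picture viewer there is one more tool, called after "Request:" as name(argument=value, ...) on one line, values as JSON. drive_tool: Moves the arm, as the interface text tells. Its arguments: {"type":"object","properties":{"moves":{"type":"array"},"grip_force":{"type":"number"}},"required":["moves"]}

```bash
ls; mkdir -p pics; cat > h.py <<'E'
import numpy as np, cv2
from workcell import telemetry, grab_frame, job
def save(fr,n): cv2.imwrite('pics/'+n+'.png',fr['color'])
def ray(fr,u,v):
    f=240/np.tan(np.radians(fr['vertical_fov'])/2)
    d=np.array([(u-fr['cx'])/f,(v-fr['cy'])/f,1.]);P=np.array(fr['pose'])
    return P[:3,3],P[:3,:3]@d
def onz(fr,u,v,z):
    o,d=ray(fr,u,v);return o+d*(z-o[2])/d[2]
E
python3 - <<'E'
from h import *
import pickle
for n in ['scene','top','wrist']:
    f=grab_frame(n);save(f,n+'0');pickle.dump(f,open(n+'0.pkl','wb'));print(n,f['vertical_fov'],f['cx'],f['cy'],np.round(f['pose'],3).tolist())
print(telemetry.state())
E
```

```text
pics
scene 46.31239521915539 308.7182758232178 239.41005564110475 [[-0.771, 0.345, -0.535, 938.2], [0.637, 0.4, -0.66, 403.743], [-0.014, -0.849, -0.528, 435.527], [0.0, 0.0, 0.0, 1.0]]
top 56.25006890949313 317.9300013763003 237.69600767991233 [[0.011, -0.998, 0.064, 520.007], [-1.0, -0.011, -0.012, -19.722], [0.012, -0.064, -0.998, 755.102], [0.0, 0.0, 0.0, 1.0]]
wrist 65.70646984690485 310.5446018683723 238.6278049370056 [[0.306, -0.916, -0.26, 247.828], [-0.952, -0.295, -0.082, -523.777], [-0.002, 0.272, -0.962, 383.364], [0.0, 0.0, 0.0, 1.0]]
{'time_s': 0.15, 'qpos': array([-7.33366379e+01,  1.83434568e+01,  8.96888114e+01, -1.93241643e-03,
        7.20431006e+01, -1.14528000e+00]), 'qvel': array([-0.08109295, -0.15127192, -0.1881008 ,  0.03273219, -0.0073211 ,
        0.082823  ]), 'effort': array([ 6.28295238e-04, -4.12774301e+01, -2.32154399e+01,  7.28068594e-02,
        4.33073554e-02, -9.95557753e-05]), 'ee_pos': array([ 175.73788666, -547.06462064,  183.82155837]), 'ee_rot': array([-1.79924610e+02,  3.30694529e-04,  1.78092393e+01]), 'force': array([-0.65093549, -0.30736186,  0.83960104]), 'torque': array([ 0.00861423,  0.01621817, -0.06142631]), 'gripper_width': 91.46677402665233}
```

View pics/top0.png

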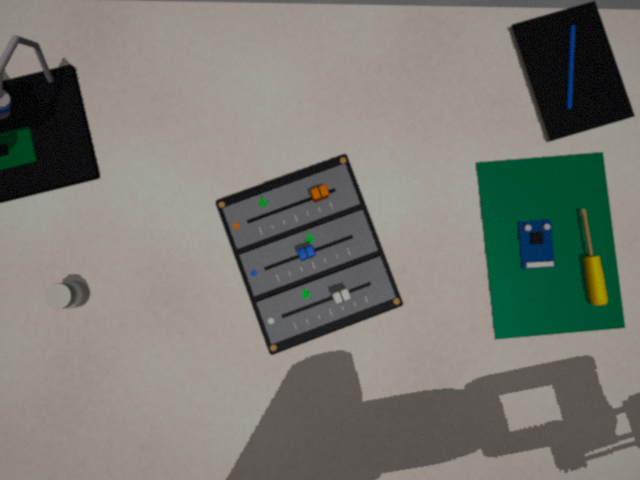

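View pics/scene0.png

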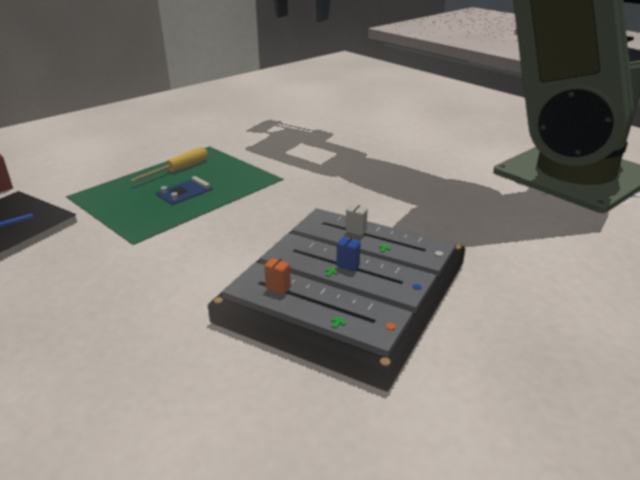

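The top view shows the orange strip as the far one, with the orange grip near (319,192) and its green arrow near (263,203). The bright end is to the left, which is +y. Next I'll measure these.

```bash
python3 - <<'E'
from h import *
import pickle
f=pickle.load(open('top0.pkl','rb'));im=f['color']
c=im[145:365,205:415];cv2.imwrite('pics/topc.png',cv2.resize(c[:110,:170],None,fx=4.7,fy=4.7,interpolation=cv2.INTER_CUBIC))
s=pickle.load(open('scene0.pkl','rb'))
cv2.imwrite('pics/scenec.png',cv2.resize(s['color'][195:395,200:470],None,fx=2.9,fy=2.9,interpolation=cv2.INTER_CUBIC))
for n,fr,box in (('top',f,(140,365,205,415)),('scene',s,(195,395,200,470))):
    hsv=cv2.cvtColor(fr['color'],cv2.COLOR_BGR2HSV)
    for nm,lo,hi in (('green',(50,120,80),(70,255,255)),('orange',(3,150,80),(16,255,255)),('blue',(105,130,60),(125,255,255)),('white',(0,0,150),(60,60,255))):
        m=cv2.inRange(hsv,lo,hi);mm=np.zeros_like(m);a,b,cc,d=box;mm[a:b,cc:d]=m[a:b,cc:d]
        k,l,st,ce=cv2.connectedComponentsWithStats(mm)
        for i in range(1,k):
            if st[i,4]>=12: print(n,nm,st[i].tolist(),ce[i].round(2),onz(fr,*ce[i],42).round(1))
E
```

```text
top green [259, 197, 9, 10, 54] [262.76 202.07] [621.7  60.7  42. ]
top green [305, 233, 9, 10, 56] [309.21 238.09] [565.  -14.2  42. ]
top green [302, 288, 9, 11, 57] [305.56 293.28] [477.6  -9.4  42. ]
top orange [310, 185, 19, 17, 201] [319.3  192.35] [638.6 -29.4  42. ]
top orange [234, 223, 5, 6, 26] [236.04 225.42] [583.8 102.5  42. ]
top blue [297, 245, 18, 15, 194] [305.8  252.17] [542.5  -9.   42. ]
top blue [251, 270, 6, 6, 28] [253.21 272.5 ] [509.4  73.7  42. ]
top white [205, 140, 210, 225, 22765] [310.37 247.4 ] [550.2 -16.2  42. ]
top white [342, 290, 7, 10, 48] [345.29 294.4 ] [476.5 -72.2  42. ]
top white [334, 293, 8, 10, 47] [337.28 297.49] [471.5 -59.6  42. ]
top white [269, 318, 4, 5, 17] [270.47 320.35] [434.8  45.1  42. ]
scene green [380, 245, 10, 7, 41] [383.98 247.17] [477.5  -9.5  42. ]
scene green [327, 268, 10, 8, 52] [330.83 271.08] [565.3 -14.1  42. ]
scene green [332, 317, 13, 11, 81] [337.54 321.4 ] [622.  61.  42.]
scene orange [266, 259, 23, 13, 180] [277.05 264.95] [607.1 -67.4  42. ]
scene orange [387, 324, 8, 5, 36] [390.33 326.  ] [584.5 102.9  42. ]
scene blue [338, 238, 22, 12, 166] [348.64 243.4 ] [505.9 -46.1  42. ]
scene blue [341, 258, 14, 12, 76] [349.57 264.13] [537.8 -10.2  42. ]
scene blue [413, 284, 8, 5, 28] [416.71 286.25] [509.7  74.2  42. ]
scene white [200, 195, 216, 200, 15156] [264.65 288.25] [646.9 -38.3  42. ]
scene white [390, 247, 80, 148, 5725] [442.81 346.79] [567.5 159.3  42. ]
scene white [436, 251, 7, 4, 19] [438.79 252.84] [434.5  45.2  42. ]
```

```bash
sleep 1
```

```text
(no output)
```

View pics/topc.png

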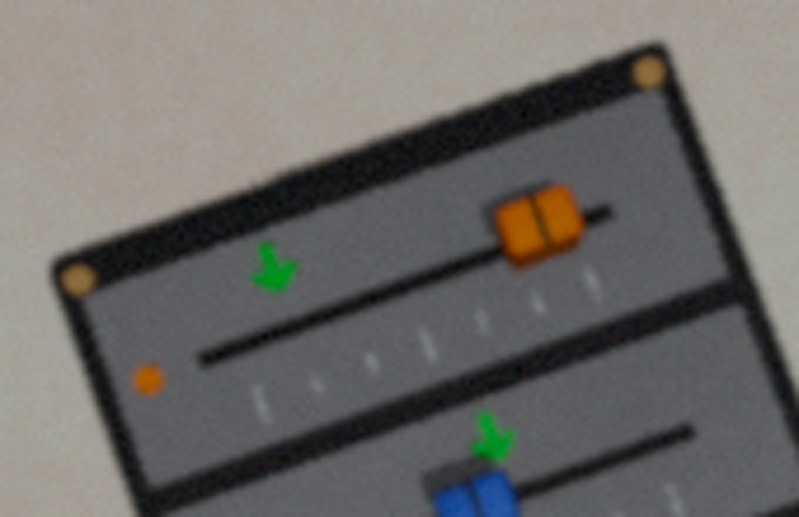

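View pics/scenec.png

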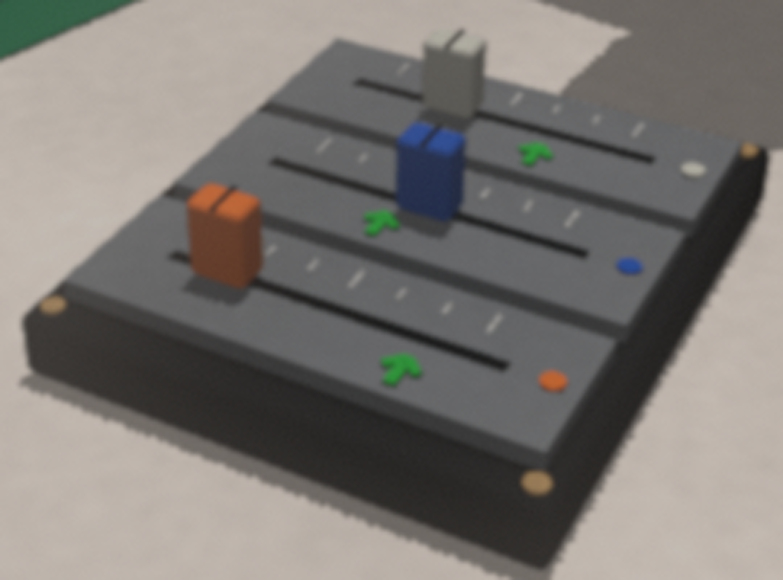

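```bash
cat >> h.py <<'E'
X=np.array([149.,57.4]);X/=np.linalg.norm(X);Y=np.array([-X[1],X[0]])
def toolmove(dst):
    from scipy.spatial.transform import Rotation as R
    s=telemetry.state();r=R.from_euler('xyz',s['ee_rot'],degrees=True).as_matrix()
    d=r.T@(np.array(dst)-s['ee_pos']);return s,d/20
E
python3 - <<'E'
from h import *
import pickle
print('yaw',np.degrees(np.arctan2(X[1],X[0])))
f=pickle.load(open('top0.pkl','rb'));s=pickle.load(open('scene0.pkl','rb'))
dots=[onz(f,236.04,225.42,40)[:2],onz(f,253.21,272.5,40)[:2],onz(f,270.47,320.35,40)[:2]]
a=np.array([621.85,60.85]);
for d in dots: print('dot',d.round(1),'loc',X@d,Y@d)
print('arrow loc',X@a,Y@a, 'rel orange track', X@(a-dots[0]))
for n,fr,box in (('top',f,(180,205,300,335)),('scene',s,(255,300,262,295))):
    hsv=cv2.cvtColor(fr['color'],cv2.COLOR_BGR2HSV);a0,b0,c0,d0=box
    v=hsv[a0:b0,c0:d0]; m=cv2.inRange(v,(3,130,60),(18,255,255))
    vs=v[...,2][m>0]; print(n,np.percentile(vs,[5,25,50,75,95]))
    m2=m.copy()
    if n=='scene': m2=((m>0)&(v[...,2]>vs.max()*0.72)).astype(np.uint8)
    m2=cv2.morphologyEx(m2,cv2.MORPH_CLOSE,np.ones((5,5)))
    r=cv2.minAreaRect(np.argwhere(m2)[:,::-1].astype(np.float32)); c=np.array(r[0])+[c0,a0]
    p=onz(fr,*c,76); bx=cv2.boxPoints(r)+[c0,a0]
    print(n,c,p.round(1),'loc',X@p[:2],Y@p[:2],[ (round(X@onz(fr,*q,76)[:2],1),round(Y@onz(fr,*q,76)[:2],1)) for q in bx])
    np_=cv2.moments(m2,True);c=(np_['m10']/np_['m00']+c0,np_['m01']/np_['m00']+a0);p=onz(fr,*c,76);print(' mom',c,p.round(1),X@p[:2],Y@p[:2])
print(toolmove([640,-27,130]))
E
```

```text
yaw 21.06842601136759
dot [584.  102.8] loc 581.9107965438973 -114.01418595212543
dot [509.4  74. ] loc 501.9474236791742 -114.10362596347144
dot [434.5  45.3] loc 421.79075224357933 -113.9122398897419
arrow loc 602.154950370191 -166.76198830870555 rel orange track 20.244153826293882
top [ 82.8 110.  143.  164.  168. ]
top [319.50000381 192.5       ] [632.7 -29.3  76. ] loc 579.8554243461368 -254.7653894645642 [(np.float64(591.0), np.float64(-241.2)), (np.float64(590.1), np.float64(-269.2)), (np.float64(568.7), np.float64(-268.4)), (np.float64(569.6), np.float64(-240.4))]
 mom (319.2025316455696, 192.49367088607596) [632.7 -28.8  76. ] 580.0223066084237 -254.34323308039563
scene [ 86.    99.   101.   130.75 187.  ]
scene [276.56922913 264.24615288] [635.3 -28.2  76. ] loc 582.6949380509037 -254.64499681636872 [(np.float64(591.8), np.float64(-265.0)), (np.float64(575.0), np.float64(-272.6)), (np.float64(573.6), np.float64(-244.2)), (np.float64(590.0), np.float64(-237.4))]
 mom (276.47457627118644, 264.2598870056497) [635.4 -28.2  76. ] 582.7692150215532 -254.7250683886854
({'time_s': 0.15, 'qpos': array([-7.33366379e+01,  1.83434568e+01,  8.96888114e+01, -1.93241643e-03,
        7.20431006e+01, -1.14528000e+00]), 'qvel': array([-0.08109295, -0.15127192, -0.1881008 ,  0.03273219, -0.0073211 ,
        0.082823  ]), 'effort': array([ 6.28295238e-04, -4.12774301e+01, -2.32154399e+01,  7.28068594e-02,
        4.33073554e-02, -9.95557753e-05]), 'ee_pos': array([ 175.73788666, -547.06462064,  183.82155837]), 'ee_rot': array([-1.79924610e+02,  3.30694529e-04,  1.78092393e+01]), 'force': array([-0.65093549, -0.30736186,  0.83960104]), 'torque': array([ 0.00861423,  0.01621817, -0.06142631]), 'gripper_width': 91.46677402665233}, array([ 30.05380914, -17.65390101,   2.71413601]))
```

Request:
drive_tool(moves=[{"claw":-1,"dx":1,"dy":-0.6,"dz":0,"yaw":-0.38},{"claw":-1,"dx":1,"dy":-0.6,"dz":0,"yaw":0},{"claw":-1,"dx":1,"dy":-0.6,"dz":0,"yaw":0},{"claw":-1,"dx":1,"dy":-0.6,"dz":0,"yaw":0},{"claw":-1,"dx":1,"dy":-0.6,"dz":0,"yaw":0}], grip_force=12)

```text
time_s: 0.78
ee_pos: [252.6, -448.1, 183.2]
ee_rot: [-179.8, -0.1, 21.3]
force: [0.2, 0.2, 0.0]
gripper_width: 91.2
```

Request:
drive_tool(moves=[{"claw":-1,"dx":1,"dy":-0.6,"dz":0,"yaw":0},{"claw":-1,"dx":1,"dy":-0.6,"dz":0,"yaw":0},{"claw":-1,"dx":1,"dy":-0.6,"dz":0,"yaw":0},{"claw":-1,"dx":1,"dy":-0.6,"dz":0,"yaw":0},{"claw":-1,"dx":1,"dy":-0.6,"dz":0,"yaw":0}])

```text
time_s: 1.4
ee_pos: [328.4, -344.4, 184.2]
ee_rot: [-179.7, -0.2, 21.6]
force: [-0.2, 0.6, -0.1]
gripper_width: 91.4
```

Request:
drive_tool(moves=[{"claw":-1,"dx":1,"dy":-0.6,"dz":0,"yaw":0},{"claw":-1,"dx":1,"dy":-0.6,"dz":0,"yaw":0},{"claw":-1,"dx":1,"dy":-0.6,"dz":0,"yaw":0},{"claw":-1,"dx":1,"dy":-0.6,"dz":0,"yaw":0},{"claw":-1,"dx":1,"dy":-0.6,"dz":0,"yaw":0}])

```text
time_s: 2.02
ee_pos: [401.3, -240.1, 185.3]
ee_rot: [-179.6, -0.2, 21.9]
force: [-0.2, 0.6, -0.6]
gripper_width: 91.5
```

```bash
python3 - <<'E'
from h import *
s,d=toolmove([634.6,-28.4,130]);print(s['time_s'],s['ee_pos'],s['ee_rot'],s['force'],d)
E
```

```text
2.025 [ 401.27833252 -240.12262788  185.32761632] [-179.63406094   -0.24685131   21.88094055] [-0.19682534  0.56108347 -0.55199796] [14.75883642 -5.45761749  2.86490852]
```

Request:
drive_tool(moves=[{"claw":-1,"dx":1,"dy":-0.4,"dz":0.1,"yaw":0.09},{"claw":-1,"dx":1,"dy":-0.4,"dz":0.1,"yaw":0},{"claw":-1,"dx":1,"dy":-0.4,"dz":0.1,"yaw":0},{"claw":-1,"dx":1,"dy":-0.4,"dz":0.1,"yaw":0},{"claw":-1,"dx":1,"dy":-0.4,"dz":0.1,"yaw":0}])

```text
time_s: 2.65
ee_pos: [480.4, -155.1, 176.6]
ee_rot: [-179.6, -0.3, 21.4]
force: [0.6, -0.6, -0.4]
gripper_width: 91.2
```

Request:
drive_tool(moves=[{"claw":-1,"dx":1,"dy":-0.4,"dz":0.2,"yaw":0},{"claw":-1,"dx":1,"dy":-0.4,"dz":0.2,"yaw":0},{"claw":-1,"dx":1,"dy":-0.4,"dz":0.2,"yaw":0},{"claw":-1,"dx":1,"dy":-0.4,"dz":0.2,"yaw":0},{"claw":-1,"dx":1,"dy":-0.4,"dz":0.2,"yaw":0}])

```text
time_s: 3.28
ee_pos: [559.0, -70.8, 157.6]
ee_rot: [-179.5, -0.3, 21.7]
force: [-0.1, -0.2, -0.5]
gripper_width: 91.1
```

```bash
python3 - <<'E'
from h import *
s,d=toolmove([634.6,-28.4,130]);print(s['time_s'],s['ee_pos'],s['ee_rot'],s['force'],d)
E
```

```text
3.275 [558.98105095 -70.80548552 157.55738154] [-179.51891799   -0.3114276    21.74048483] [-0.06626548 -0.1707916  -0.51228012] [ 4.28981632 -0.55720138  1.40593471]
```

Request:
drive_tool(moves=[{"claw":-1,"dx":1,"dy":-0.1,"dz":0.3,"yaw":0.08},{"claw":-1,"dx":1,"dy":-0.1,"dz":0.3,"yaw":0},{"claw":-1,"dx":1,"dy":-0.1,"dz":0.3,"yaw":0},{"claw":-1,"dx":1,"dy":-0.1,"dz":0.3,"yaw":0},{"claw":-1,"dx":0.2,"dy":-0.05,"dz":0.2,"yaw":0}])

```text
time_s: 3.9
ee_pos: [640.2, -28.3, 127.2]
ee_rot: [-179.5, -0.3, 21.1]
force: [-0.9, -0.7, 0.0]
gripper_width: 91.2
```

```bash
python3 - <<'E'
from h import *
f=grab_frame('wrist');save(f,'w1')
s,d=toolmove([634.6,-28.4,48]);print(s['time_s'],s['ee_pos'],s['ee_rot'],s['force'],d)
E
```

```text
3.95 [639.60916042 -28.24779626 126.56842494] [-179.4950537    -0.21441443   21.05633771] [ 0.31442076  0.18788066 -0.1684987 ] [-0.25116797 -0.04826815  3.92808674]
```

View pics/w1.png

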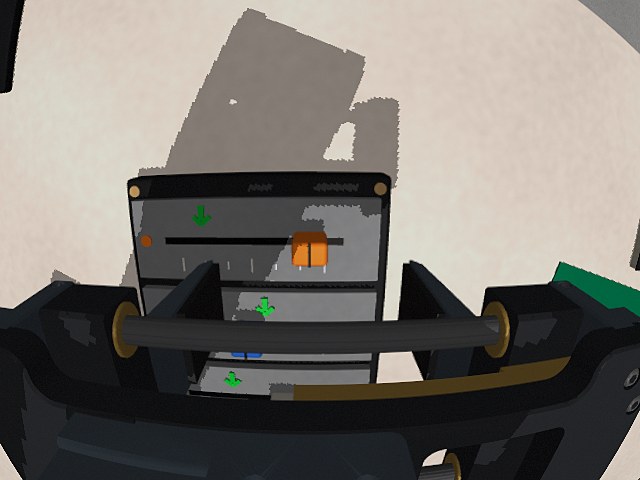

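The wrist view shows the orange grip at (310,249), midway between the fingers at about columns 215 and 408, with nothing else in their way. I'll descend now.

Request:
drive_tool(moves=[{"claw":-1,"dx":-0.2,"dy":-0.05,"dz":1,"yaw":0},{"claw":-1,"dx":0,"dy":0,"dz":1,"yaw":0},{"claw":-1,"dx":0,"dy":0,"dz":1,"yaw":0},{"claw":-1,"dx":0,"dy":0,"dz":0.5,"yaw":0},{"claw":-1,"dx":0,"dy":0,"dz":0,"yaw":0}])

```text
time_s: 4.58
ee_pos: [634.2, -30.0, 55.3]
ee_rot: [-179.5, -0.2, 20.9]
force: [-0.6, -0.2, -0.1]
gripper_width: 90.9
```

```bash
python3 - <<'E'
from h import *
s,d=toolmove([634.6,-28.4,48]);print(s['time_s'],s['ee_pos'],s['ee_rot'],s['force'],d)
E
```

```text
4.575 [634.21355798 -30.0075539   55.34903472] [-1.79534642e+02 -1.51366439e-01  2.09347438e+01] [-0.62075266 -0.22176843 -0.14662779] [ 0.045795   -0.06518027  0.36811553]
```

Request:
drive_tool(moves=[{"claw":-1,"dx":0.05,"dy":-0.06,"dz":0.3,"yaw":0},{"claw":-1,"dx":0,"dy":0,"dz":0,"yaw":0},{"claw":1,"dx":0,"dy":0,"dz":0,"yaw":0},{"claw":1,"dx":0,"dy":0,"dz":0,"yaw":0},{"claw":1,"dx":0,"dy":0,"dz":0,"yaw":0}])

```text
time_s: 5.2
ee_pos: [636.4, -28.6, 51.6]
ee_rot: [-179.6, -0.4, 20.9]
force: [-0.1, 0.3, 0.3]
gripper_width: 64.2
```

Request:
drive_tool(moves=[{"claw":1,"dx":0,"dy":0,"dz":0,"yaw":0},{"claw":1,"dx":0,"dy":0,"dz":0,"yaw":0},{"claw":1,"dx":0,"dy":0,"dz":0,"yaw":0}])

```text
time_s: 5.58
ee_pos: [636.4, -28.6, 51.8]
ee_rot: [-179.7, -0.4, 20.9]
force: [0.1, -0.8, 0.8]
gripper_width: 33.7
```

```bash
python3 - <<'E'
from h import *
s,d=toolmove([634.6,-28.4,48]);p=s['ee_pos'];print(s['time_s'],p,s['ee_rot'],s['force'],s['gripper_width'],d)
print('loc',X@p[:2],Y@p[:2])
E
```

```text
5.575 [636.42577506 -28.57942001  51.77244744] [-179.65521889   -0.40216479   20.92870864] [ 0.13577011 -0.77120654  0.75982439] 33.73476638288092 [-0.08338346 -0.03985575  0.18828497]
loc 583.6080375978604 -255.45294843783074
```

Request:
drive_tool(moves=[{"claw":1,"dx":0,"dy":0,"dz":0,"yaw":0},{"claw":1,"dx":0,"dy":0,"dz":0,"yaw":0},{"claw":1,"dx":0,"dy":0,"dz":0,"yaw":0}])

```text
time_s: 5.95
ee_pos: [636.4, -28.6, 51.7]
ee_rot: [-179.6, -0.4, 20.9]
force: [0.3, 0.7, -0.2]
gripper_width: 4.0
```

```bash
python3 - <<'E'
from h import *
s,d=toolmove([634.6,-28.4,48]);p=s['ee_pos'];print(s['time_s'],p,s['ee_rot'],s['force'],s['gripper_width'],d)
print('loc',X@p[:2],Y@p[:2])
E
```

```text
5.95 [636.37132096 -28.59009329  51.6847506 ] [-179.64994474   -0.39370699   20.92583456] [ 0.30302473  0.71297278 -0.20618123] 3.9690241887023485 [-0.08059397 -0.03938694  0.18393214]
loc 583.5533867950624 -255.4433329219225
```

The fingers closed to 4 mm, so they missed the 26 mm grip. I'll look before moving anything.

```bash
python3 - <<'E'
from h import *
import pickle
for n in ['scene','top','wrist']:
    f=grab_frame(n);save(f,n+'2');pickle.dump(f,open(n+'2.pkl','wb'))
    if n=='scene': cv2.imwrite('pics/scenec2.png',cv2.resize(f['color'][100:395,150:470],None,fx=2,fy=2))
E
```

```text
(no output)
```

View pics/scenec2.png

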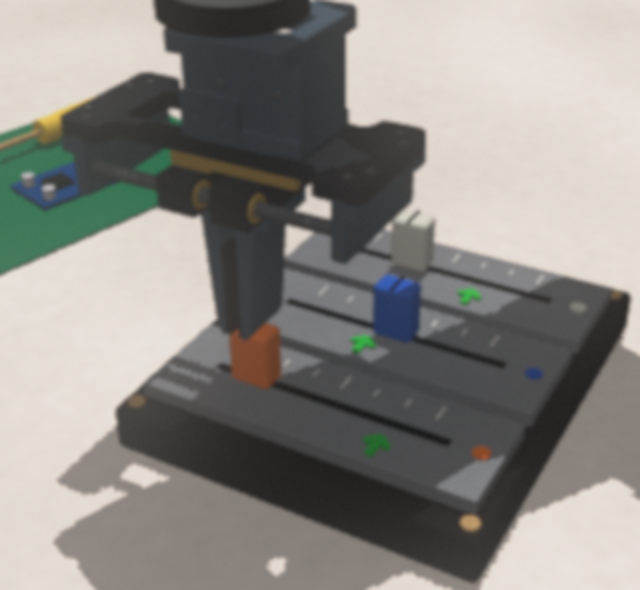

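View pics/wrist2.png

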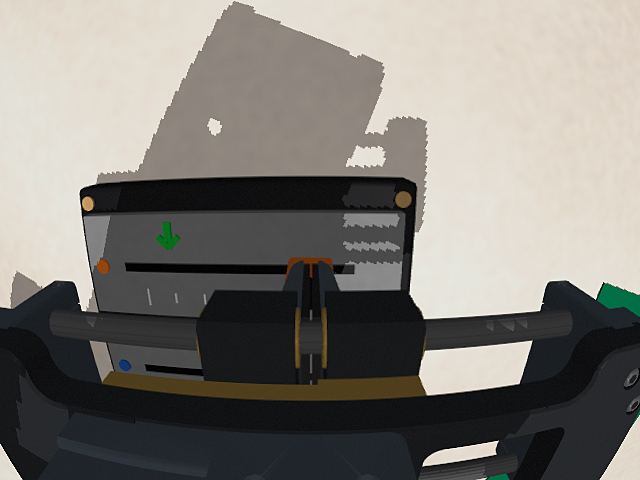

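View pics/top2.png

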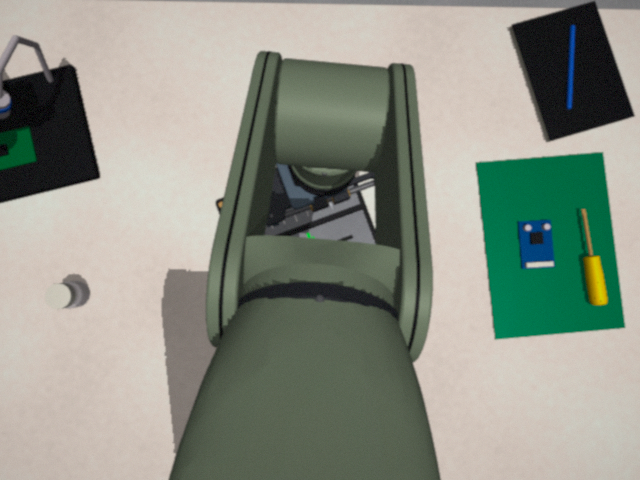

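```bash
python3 - <<'E'
from h import *
import pickle
def proj(fr,p):
    P=np.array(fr['pose']);c=P[:3,:3].T@(np.array(p,float)-P[:3,3]);f=240/np.tan(np.radians(fr['vertical_fov'])/2)
    return np.round([fr['cx']+f*c[0]/c[2],fr['cy']+f*c[1]/c[2]],1)
def projf(fr,p):
    P=np.array(fr['pose']);c=P[:3,:3].T@(np.array(p,float)-P[:3,3]);f=240/np.tan(np.radians(fr['vertical_fov'])/2)
    r=np.hypot(c[0],c[1]);t=np.arctan2(r,c[2]);return np.round([fr['cx']+f*t*c[0]/r,fr['cy']+f*t*c[1]/r],1)
s=pickle.load(open('scene2.pkl','rb'));w=pickle.load(open('wrist2.pkl','rb'))
g=X*582
for nm,p in (('tcp',[636.4,-28.6,51.7]),('tcp76',[636.4,-28.6,76]),('griptop',[634.6,-28.4,76]),('gripbase',[634.6,-28.4,40]),('dot',[584,102.7,40]),('arrow',[621.85,60.85,42])):
    print(nm,proj(s,p),projf(w,p))
print(np.round(w['pose'],3).tolist())
c=s['color'][230:310,240:320];cv2.imwrite('pics/sc3.png',cv2.resize(c,None,fx=7,fy=7,interpolation=cv2.INTER_CUBIC))
c=w['color'][240:340,240:380];cv2.imwrite('pics/wc3.png',cv2.resize(c,None,fx=5,fy=5,interpolation=cv2.INTER_CUBIC))
E
```

```text
tcp [276.5 281.8] [311.4 270.9]
tcp76 [275.5 264.4] [311.2 287.4]
griptop [276.9 263.9] [309.5 290.2]
gripbase [278.3 289.4] [310.1 266.6]
dot [390.4 327.2] [103.3 263.8]
arrow [337.6 321.3] [167.5 235.5]
[[0.357, -0.9, -0.251, 706.176], [-0.934, -0.346, -0.089, -2.796], [-0.006, 0.266, -0.964, 251.832], [0.0, 0.0, 0.0, 1.0]]
```

View pics/sc3.png

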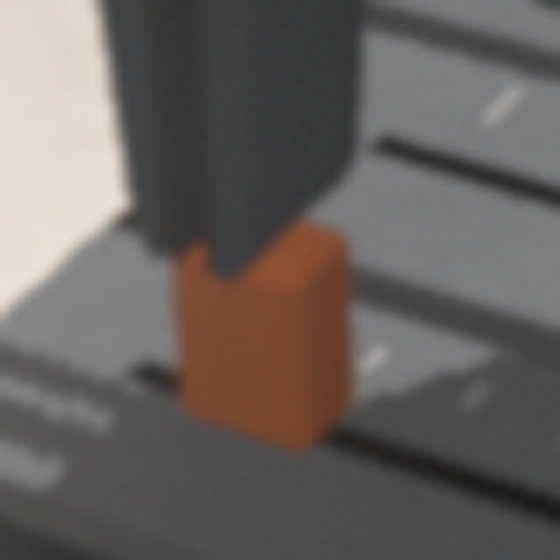

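View pics/wc3.png

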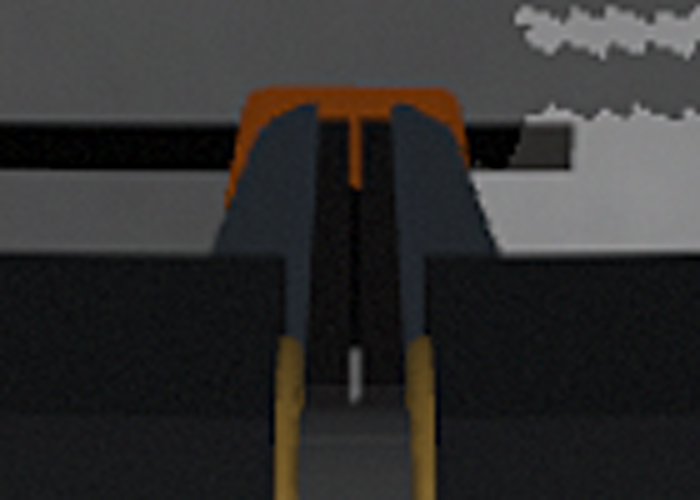

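```bash
cat >> h.py <<'E'
def rayf(fr,u,v):
    f=240/np.tan(np.radians(fr['vertical_fov'])/2);x,y=u-fr['cx'],v-fr['cy'];r=np.hypot(x,y);t=r/f
    d=np.array([x/r*np.sin(t),y/r*np.sin(t),np.cos(t)]);P=np.array(fr['pose']);return P[:3,3],P[:3,:3]@d
def tri(r1,r2):
    (o1,d1),(o2,d2)=r1,r2;A=np.c_[d1,-d2];t=np.linalg.lstsq(A,o2-o1,rcond=None)[0];a,b=o1+d1*t[0],o2+d2*t[1];return (a+b)/2,np.linalg.norm(a-b)
E
python3 - <<'E'
from h import *
import pickle
s=pickle.load(open('scene2.pkl','rb'));w=pickle.load(open('wrist2.pkl','rb'))
for a,b in (((271.7,269.7),(302,262)),((271.7,269.7),(298,265)),((271.7,269.7),(305,261)),((262,266),(320,261))):
    p,e=tri(ray(s,*a),rayf(w,*b));print(p.round(1),'resid',round(e,1),'loc',X@p[:2],Y@p[:2])
# wrist tip on front plane for various x
for x in (584,592,600):
    o,d=rayf(w,311,262);t=(x-X@o[:2])/(X@d[:2]);print(x,(o+d*t).round(1))
print(telemetry.state()['effort'].round(1),telemetry.state()['time_s'])
E
```

```text
[648.7 -19.1  79.4] resid 0.1 loc 598.4726829618996 -250.97494655149347
[647.9 -18.1  80.1] resid 2.3 loc 598.1133695180965 -249.84260818215887
[648.8 -20.1  78.6] resid 1.5 loc 598.1941901549769 -251.9583982893302
[654.7 -27.   83.3] resid 2.1 loc 601.1978004311824 -260.49603071217604
584 [636.7 -28.2  37.3]
592 [644.2 -25.4  60.5]
600 [651.7 -22.7  83.7]
[ -0.  -48.9 -20.6   0.1  -0.1  -0. ] 6.1
```

Both views put the real fingertips at z≈79–80, just above the grip's top at 76 mm. The telemetry says 51.7, so its TCP height reads about 27 mm low, while the lateral position agrees. I'll open and descend further, using the pictures and force as the reference rather than the reported z.

Request:
drive_tool(moves=[{"claw":-1,"dx":-0.05,"dy":-0.04,"dz":0,"yaw":0},{"claw":-1,"dx":0,"dy":0,"dz":0,"yaw":0},{"claw":-1,"dx":0,"dy":0,"dz":0,"yaw":0},{"claw":-1,"dx":0,"dy":0,"dz":0,"yaw":0},{"claw":-1,"dx":0,"dy":0,"dz":0,"yaw":0}])

```text
time_s: 6.72
ee_pos: [635.0, -28.2, 51.7]
ee_rot: [-179.6, -0.4, 20.9]
force: [0.2, -1.5, -0.5]
gripper_width: 47.3
```

Request:
drive_tool(moves=[{"claw":-1,"dx":0,"dy":0,"dz":0.4,"yaw":0},{"claw":-1,"dx":0,"dy":0,"dz":0.4,"yaw":0},{"claw":-1,"dx":0,"dy":0,"dz":0,"yaw":0}])

```text
time_s: 7.1
ee_pos: [634.7, -28.0, 34.1]
ee_rot: [-179.6, -0.3, 20.9]
force: [-0.6, -0.1, -0.6]
gripper_width: 77.2
```

```bash
python3 - <<'E'
from h import *
import pickle
for n in ['scene','wrist']:
    f=grab_frame(n);save(f,n+'3');pickle.dump(f,open(n+'3.pkl','wb'))
    if n=='scene': cv2.imwrite('pics/scenec3.png',cv2.resize(f['color'][180:330,180:380],None,fx=4,fy=4,interpolation=cv2.INTER_CUBIC))
s,d=toolmove([634.6,-28.4,48]);p=s['ee_pos'];print(s['time_s'],p,s['ee_rot'],s['force'],s['gripper_width'],d)
print('loc',X@p[:2],Y@p[:2])
E
```

```text
7.2 [635.349274   -28.06549062  34.90682194] [-179.66394154   -0.420828     20.9268007 ] [-0.50917621  0.46230597  0.34934967] 85.82063898812069 [-0.036157   -0.00160035 -0.65494401]
loc 582.7882474052893 -254.58639088043455
```

View pics/scenec3.png

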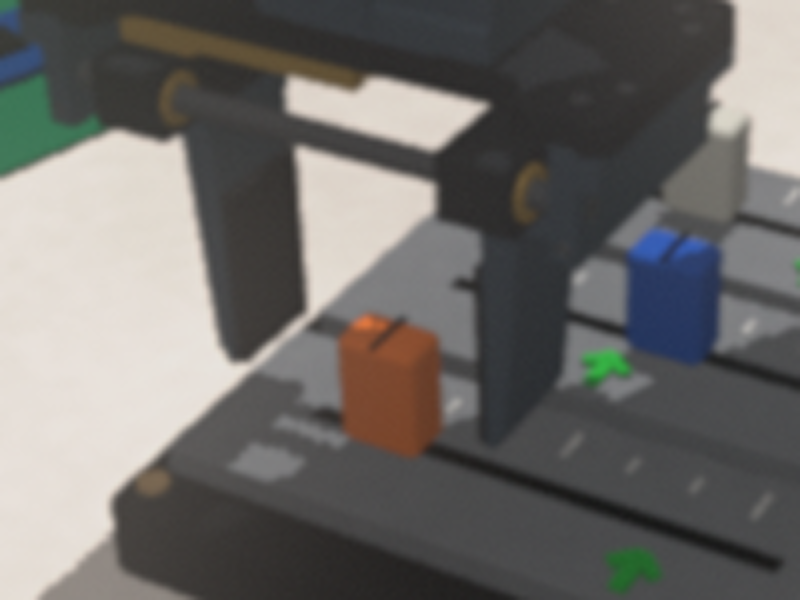

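View pics/wrist3.png

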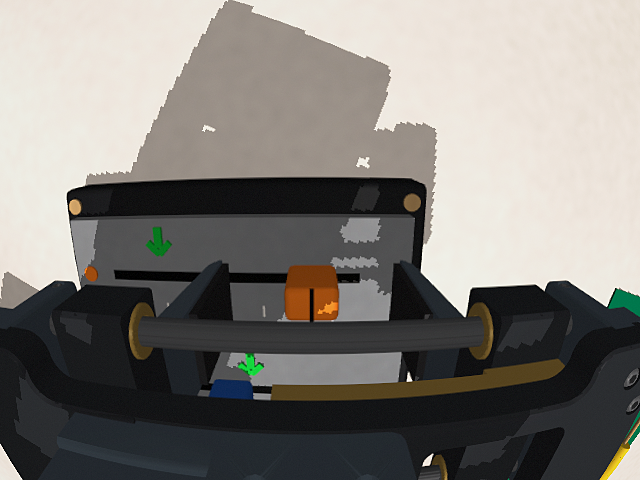

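```bash
python3 - <<'E'
from h import *
import pickle
s=pickle.load(open('scene3.pkl','rb'));w=pickle.load(open('wrist3.pkl','rb'))
for a,b in (((301.5,290.3),(225,262)),((238.5,269.7),(396,262))):
    p,e=tri(ray(s,*a),rayf(w,*b));print(p.round(1),'resid',round(e,1),'loc',X@p[:2],Y@p[:2])
E
```

```text
[635.1  16.9  65.2] resid 1.0 loc 598.705070337088 -212.49514465942713
[665.  -61.8  64.3] resid 1.1 loc 598.3350086617983 -296.7458135064976
```

The fingertip triangulation repeats: tips at z≈64.7 against 34.9 reported, centred on y_local −254.6, the same as the grip. I'll go down 15 mm more, leaving the tips about 9 mm above the strip.

Request:
drive_tool(moves=[{"claw":-1,"dx":0,"dy":0,"dz":0.4,"yaw":0},{"claw":-1,"dx":0,"dy":0,"dz":0.35,"yaw":0},{"claw":-1,"dx":0,"dy":0,"dz":0,"yaw":0},{"claw":1,"dx":0,"dy":0,"dz":0,"yaw":0},{"claw":1,"dx":0,"dy":0,"dz":0,"yaw":0}])

```text
time_s: 7.82
ee_pos: [635.7, -27.9, 19.1]
ee_rot: [-179.7, -0.5, 20.9]
force: [0.0, -0.7, -0.8]
gripper_width: 73.9
```

Request:
drive_tool(moves=[{"claw":1,"dx":0,"dy":0,"dz":0,"yaw":0},{"claw":1,"dx":0,"dy":0,"dz":0,"yaw":0},{"claw":1,"dx":0,"dy":0,"dz":0,"yaw":0},{"claw":1,"dx":0,"dy":0,"dz":0,"yaw":0},{"claw":1,"dx":0,"dy":0,"dz":0,"yaw":0}])

```text
time_s: 8.45
ee_pos: [636.1, -28.0, 19.6]
ee_rot: [-179.7, -0.5, 20.9]
force: [-0.3, 0.2, 0.4]
gripper_width: 26.1
```

Request:
drive_tool(moves=[{"claw":1,"dx":0,"dy":0,"dz":0,"yaw":0},{"claw":1,"dx":0,"dy":0,"dz":0,"yaw":0}])

```text
time_s: 8.7
ee_pos: [636.1, -28.0, 19.6]
ee_rot: [-179.7, -0.5, 20.9]
force: [-0.4, 0.7, -0.4]
gripper_width: 25.8
```

```bash
python3 - <<'E'
from h import *
import pickle
for n in ['scene']:
    f=grab_frame(n);save(f,n+'4');pickle.dump(f,open(n+'4.pkl','wb'))
    if n=='scene': cv2.imwrite('pics/scenec4.png',cv2.resize(f['color'][180:330,180:380],None,fx=4,fy=4,interpolation=cv2.INTER_CUBIC))
s,d=toolmove([634.6,-28.4,48]);p=s['ee_pos'];print(s['time_s'],p,s['ee_rot'],s['force'],s['gripper_width'],d)
print('loc',X@p[:2],Y@p[:2])
E
```

```text
8.75 [636.06413347 -28.00371355  19.64221058] [-179.70996356   -0.50616065   20.93388319] [ 0.23087429 -0.4457314   0.220131  ] 25.776446412762965 [-0.06292536 -0.01483005 -1.41844381]
loc 583.4775275713665 -254.78572305464928
```

View pics/scenec4.png

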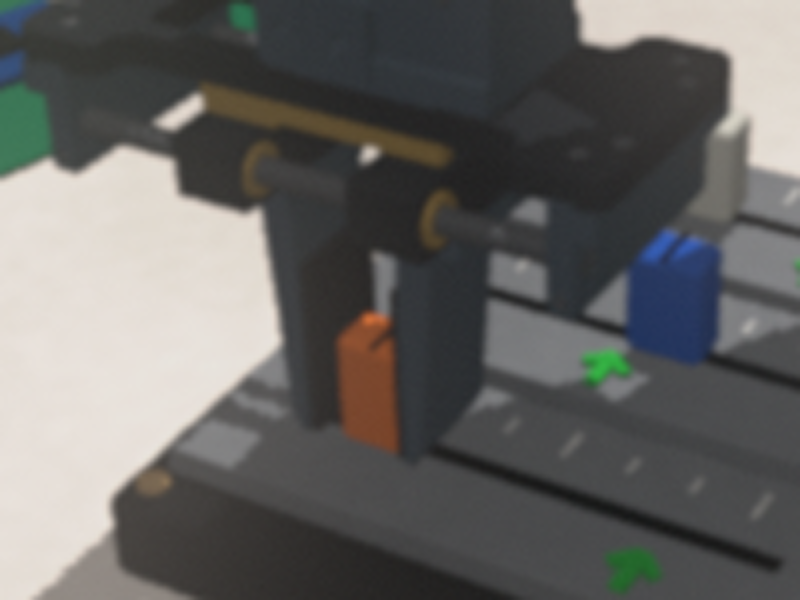

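Gripped: the opening is 25.8 mm against the 26 mm grip, and the scene view shows the orange grip between the fingers. I need about 88 mm along +Y_local, which is −dy.

Request:
drive_tool(moves=[{"claw":1,"dx":0,"dy":-0.5,"dz":0,"yaw":0},{"claw":1,"dx":0,"dy":-0.5,"dz":0,"yaw":0},{"claw":1,"dx":0,"dy":-0.5,"dz":0,"yaw":0},{"claw":1,"dx":0,"dy":-0.5,"dz":0,"yaw":0},{"claw":1,"dx":0,"dy":-0.5,"dz":0,"yaw":0}])

```text
time_s: 9.38
ee_pos: [617.3, 20.8, 19.6]
ee_rot: [-179.8, -0.5, 21.0]
force: [0.8, -1.7, -0.7]
gripper_width: 26.0
```

```bash
cat > st.py <<'E'
from h import *
s,d=toolmove([634.6,-28.4,48]);p=s['ee_pos'];print(s['time_s'],p,s['ee_rot'],s['force'],s['gripper_width'])
print('loc',X@p[:2],Y@p[:2],'to go',-166.8-Y@p[:2])
E
python3 st.py
```

```text
9.375 [617.30886819  20.83307585  19.64092113] [-179.80369548   -0.518429     20.95205218] [ 0.84702969 -1.67926325 -0.74718429] 25.983673290463184
loc 583.5319959856064 -202.47139416416698 to go 35.67139416416697
```

Request:
drive_tool(moves=[{"claw":1,"dx":0,"dy":-0.5,"dz":0,"yaw":0},{"claw":1,"dx":0,"dy":-0.5,"dz":0,"yaw":0},{"claw":1,"dx":0,"dy":-0.45,"dz":0,"yaw":0},{"claw":1,"dx":0,"dy":-0.1,"dz":0,"yaw":0},{"claw":1,"dx":0,"dy":0,"dz":0,"yaw":0}])

```text
time_s: 10.0
ee_pos: [605.0, 53.0, 19.6]
ee_rot: [-179.8, -0.5, 21.0]
force: [1.6, -0.9, -0.7]
gripper_width: 25.7
```

```bash
python3 st.py
```

```text
10.0 [604.9649167   52.95128033  19.59709023] [-179.78446952   -0.5005496    21.01570352] [ 1.5867843  -0.87430706 -0.71081079] 25.680525468091012
loc 583.5591523618926 -168.06279843674005 to go 1.2627984367400416
```

Request:
drive_tool(moves=[{"claw":1,"dx":0,"dy":-0.06,"dz":0,"yaw":0},{"claw":1,"dx":0,"dy":0,"dz":0,"yaw":0}])

```text
time_s: 10.25
ee_pos: [604.6, 53.9, 19.6]
ee_rot: [-179.8, -0.5, 21.0]
force: [0.0, 0.5, -0.6]
gripper_width: 26.0
```

```bash
python3 st.py; python3 - <<'E'
from h import *
import pickle
for n in ['scene','wrist']:
    f=grab_frame(n);save(f,n+'5');pickle.dump(f,open(n+'5.pkl','wb'))
    if n=='scene': cv2.imwrite('pics/scenec5.png',cv2.resize(f['color'][200:350,250:450],None,fx=4,fy=4,interpolation=cv2.INTER_CUBIC))
E
```

```text
10.25 [604.60616745  53.93243847  19.64704665] [-179.76110149   -0.50540647   20.96301435] [ 0.01738332  0.49617102 -0.64511721] 25.956474690829605
loc 583.5770941686493 -167.01826485049622 to go 0.2182648504962117
```

View pics/scenec5.png

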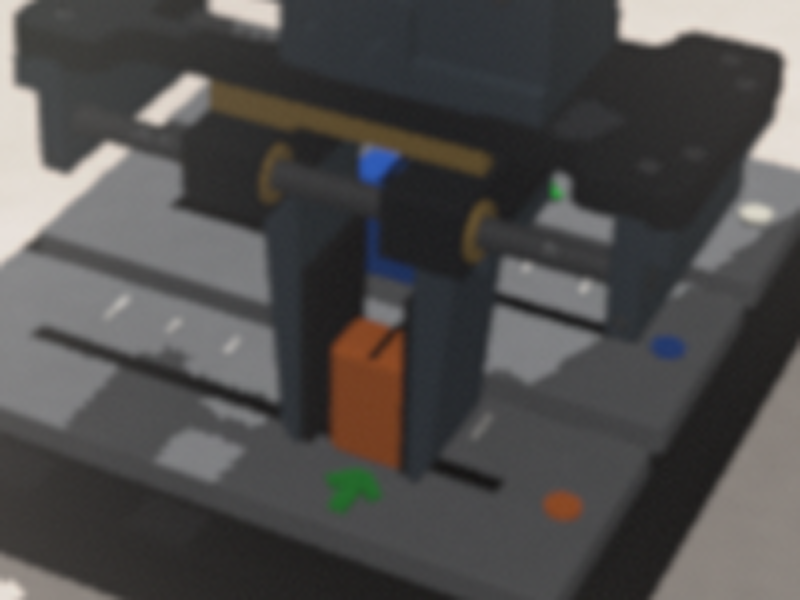

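View pics/wrist5.png

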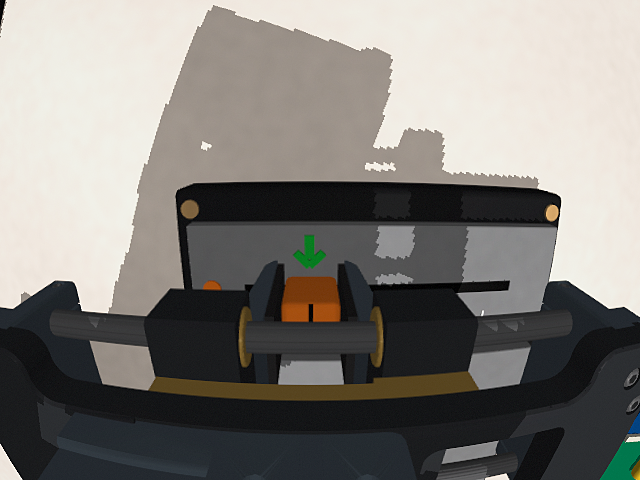

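```bash
python3 - <<'E'
from h import *
import pickle
w=pickle.load(open('wrist5.pkl','rb'));hsv=cv2.cvtColor(w['color'],cv2.COLOR_BGR2HSV)
g=cv2.inRange(hsv,(50,120,50),(70,255,255));g[:220]=0;g[280:]=0;ys,xs=np.nonzero(g)
def pl(u,v,z):
    o,d=rayf(w,u,v);p=o+d*(z-o[2])/d[2];return X@p[:2],Y@p[:2]
for r in range(ys.min(),ys.max()+1):
    k=xs[ys==r]
    if r>=ys.max()-5 or r%8==0: print('g',r,k.min(),k.max(),np.round(pl((k.min()+k.max())/2,r,42),2))
print('cent',np.round(pl(xs.mean(),ys.mean(),42),2),'mean Y',np.mean([pl(x,y,42)[1] for x,y in zip(xs,ys)]))
# groove on top z=76
for r in range(306,320,3):
    row=hsv[r,285:340,2].astype(int);o=cv2.inRange(hsv[r:r+1,270:350],(3,130,40),(18,255,255))[0];k=np.nonzero(o)[0]+270
    dk=np.nonzero(row<60)[0]+285;dk=dk[(dk>300)&(dk<322)]
    print(r,k.min(),k.max(),dk.min() if len(dk) else None,dk.max() if len(dk) else None, np.round(pl(dk.mean() if len(dk) else (k.min()+k.max())/2,r,76),2),np.round(pl((k.min()+k.max())/2,r,76),2))
s=pickle.load(open('scene5.pkl','rb'));hsv=cv2.cvtColor(s['color'],cv2.COLOR_BGR2HSV)
m=cv2.inRange(hsv,(105,130,60),(125,255,255));m[:,:300]=0;m[:,450:]=0
E
```

```text
g 240 304 313 [ 608.2  -165.65]
g 248 305 313 [ 604.05 -165.88]
g 256 294 325 [ 599.84 -166.12]
g 263 301 317 [ 596.12 -165.86]
g 264 302 316 [ 595.58 -165.86]
g 265 303 315 [ 595.04 -165.86]
g 266 304 314 [ 594.5  -165.85]
g 267 305 313 [ 593.96 -165.85]
g 268 306 312 [ 593.42 -165.85]
cent [ 601.24 -165.91] mean Y -165.91466397502876
306 281 340 309 312 [ 588.35 -166.76] [ 588.35 -166.76]
309 281 340 309 312 [ 586.92 -166.76] [ 586.92 -166.76]
312 281 340 309 312 [ 585.47 -166.76] [ 585.47 -166.76]
315 281 340 309 312 [ 584.01 -166.75] [ 584.01 -166.75]
318 281 340 309 312 [ 582.54 -166.75] [ 582.54 -166.75]
```

The wrist view puts the arrow at −165.9 and the grip at −166.8. The fixed cameras give a gap of about 0.1–0.2 mm, so I'll nudge 0.5 mm, release and back off.

Request:
drive_tool(moves=[{"claw":1,"dx":0,"dy":-0.03,"dz":0,"yaw":0},{"claw":1,"dx":0,"dy":0,"dz":0,"yaw":0},{"claw":1,"dx":0,"dy":0,"dz":0,"yaw":0}])

```text
time_s: 10.72
ee_pos: [604.5, 54.3, 19.7]
ee_rot: [-179.8, -0.5, 21.0]
force: [-0.3, -0.1, -1.1]
gripper_width: 26.0
```

```bash
python3 st.py
```

```text
10.725 [604.47024993  54.29083461  19.65848143] [-179.77317494   -0.50743814   20.96090478] [-0.33202967 -0.09806522 -1.10389528] 25.988711770385542
loc 583.5790996872646 -166.63496686680432 to go -0.16503313319569202
```

Request:
drive_tool(moves=[{"claw":-1,"dx":0,"dy":0,"dz":0,"yaw":0},{"claw":-1,"dx":0,"dy":0,"dz":0,"yaw":0},{"claw":-1,"dx":0,"dy":0,"dz":0,"yaw":0},{"claw":-1,"dx":0,"dy":0,"dz":0,"yaw":0},{"claw":-1,"dx":0,"dy":0,"dz":-0.5,"yaw":0}])

```text
time_s: 11.35
ee_pos: [603.5, 54.6, 29.6]
ee_rot: [-179.7, -0.4, 20.9]
force: [-0.5, 0.5, 0.6]
gripper_width: 73.0
```

Request:
drive_tool(moves=[{"claw":-1,"dx":0,"dy":0,"dz":-1,"yaw":0},{"claw":-1,"dx":0,"dy":0,"dz":-1,"yaw":0},{"claw":-1,"dx":0,"dy":0,"dz":-1,"yaw":0},{"claw":-1,"dx":0,"dy":0,"dz":-1,"yaw":0},{"claw":-1,"dx":0,"dy":0,"dz":-1,"yaw":0}])

```text
time_s: 11.98
ee_pos: [603.0, 53.9, 135.3]
ee_rot: [-179.7, -0.5, 20.9]
force: [0.7, 0.5, -0.9]
gripper_width: 91.3
```

Request:
drive_tool(moves=[{"claw":-1,"dx":-1,"dy":1,"dz":-0.5,"yaw":0},{"claw":-1,"dx":-1,"dy":1,"dz":-0.5,"yaw":0},{"claw":-1,"dx":-1,"dy":1,"dz":0,"yaw":0},{"claw":-1,"dx":-1,"dy":1,"dz":0,"yaw":0},{"claw":-1,"dx":-1,"dy":1,"dz":0,"yaw":0}])

```text
time_s: 12.6
ee_pos: [546.6, -77.4, 161.0]
ee_rot: [-180.0, -1.0, 21.2]
force: [-0.4, -0.7, -0.2]
gripper_width: 91.6
```

Request:
drive_tool(moves=[{"claw":-1,"dx":-1,"dy":1,"dz":0,"yaw":0},{"claw":-1,"dx":-1,"dy":1,"dz":0,"yaw":0},{"claw":-1,"dx":-1,"dy":1,"dz":0,"yaw":0},{"claw":-1,"dx":-1,"dy":1,"dz":0,"yaw":0},{"claw":-1,"dx":-1,"dy":1,"dz":0,"yaw":0}])

```text
time_s: 13.22
ee_pos: [488.0, -211.1, 163.5]
ee_rot: [179.8, -1.3, 21.2]
force: [-0.7, 0.2, -0.3]
gripper_width: 90.9
```

```bash
python3 - <<'E'
from h import *
import pickle
for n in ['scene','top']:
    f=grab_frame(n);save(f,n+'6');pickle.dump(f,open(n+'6.pkl','wb'))
print(telemetry.state()['time_s'])
E
```

```text
13.325
```

View pics/top6.png

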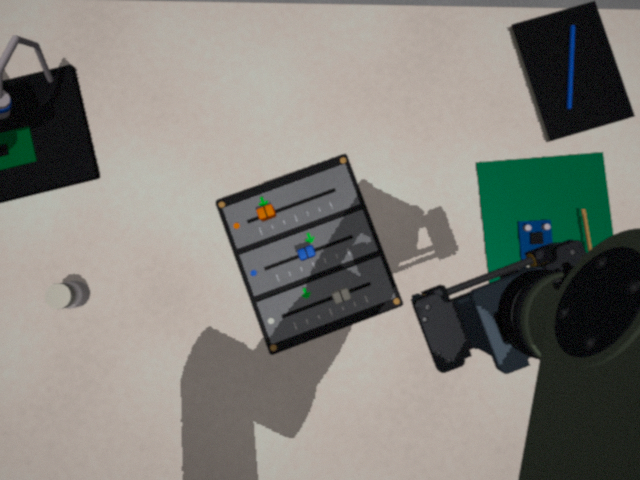

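View pics/scene6.png

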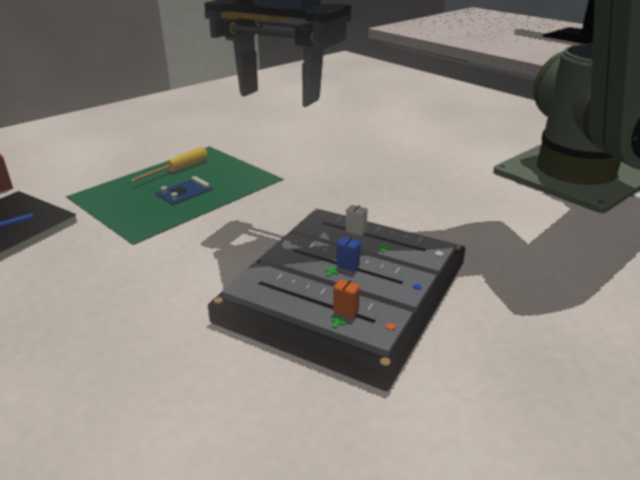

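The arm is clear and the orange grip (266,212) stands beside its arrow (264,201). Blue and white look unmoved, so I'll measure the final positions.

```bash
python3 - <<'E'
from h import *
import pickle
cc=pickle.load(open('top6.pkl','rb'));cv2.imwrite('pics/topc6.png',cv2.resize(cc['color'][180:240,220:310],None,fx=8,fy=8,interpolation=cv2.INTER_CUBIC))
for n,box in (('top',(180,230,240,335)),('scene',(255,312,262,362))):
  for k in ('0','6'):
    fr=pickle.load(open(n+k+'.pkl','rb'));hsv=cv2.cvtColor(fr['color'],cv2.COLOR_BGR2HSV);a,b,c,d=box
    v=hsv[a:b,c:d];m=cv2.inRange(v,(3,130,60),(18,255,255))
    nc,l,st,_=cv2.connectedComponentsWithStats(cv2.morphologyEx(m,cv2.MORPH_CLOSE,np.ones((5,5))));i=1+np.argmax(st[1:,4]);m=(l==i)
    if n=='scene': m&=(v[...,2]>v[...,2][m].max()*.72)
    m=cv2.morphologyEx(m.astype(np.uint8),cv2.MORPH_CLOSE,np.ones((5,5)))
    r=cv2.minAreaRect(np.argwhere(m)[:,::-1].astype(np.float32));q=np.array(r[0])+[c,a]
    ms=cv2.moments(m,True);q2=(ms['m10']/ms['m00']+c,ms['m01']/ms['m00']+a)
    for Q in (q,q2): p=onz(fr,*Q,76);print(n,k,np.round(Q,1),'loc',round(X@p[:2],1),round(Y@p[:2],1))
    g=cv2.inRange(hsv,(50,110,60),(70,255,255));gg=np.zeros_like(g);A=(190,212,250,275) if n=='top' else (312,335,325,350)
    gg[A[0]:A[1],A[2]:A[3]]=g[A[0]:A[1],A[2]:A[3]];ys,xs=np.nonzero(gg);p=onz(fr,xs.mean(),ys.mean(),42);print('  arrow',len(xs),round(X@p[:2],1),round(Y@p[:2],1))
    # dark groove on the top face
    bl=cv2.inRange(hsv,(105,110,40),(125,255,255)); z=np.zeros_like(bl)
    B=(238,265,290,322) if n=='top' else (235,275,335,365)
    z[B[0]:B[1],B[2]:B[3]]=bl[B[0]:B[1],B[2]:B[3]];ys,xs=np.nonzero(z);print('  blue',xs.mean().round(2),ys.mean().round(2),len(xs))
a=pickle.load(open('top0.pkl','rb'))['color'];b=pickle.load(open('top6.pkl','rb'))['color']
W=(slice(283,310),slice(325,358))
ga,gb=[cv2.Canny(cv2.resize(i[W],None,fx=4,fy=4),40,100) for i in (a,b)]
A,Bb=[np.float32(cv2.cvtColor(i[W],cv2.COLOR_BGR2GRAY)) for i in (a,b)]
print('white shift',cv2.phaseCorrelate(A/A.mean(),Bb/Bb.mean()))
W=(slice(200,240),slice(340,372))
a=pickle.load(open('scene0.pkl','rb'))['color'];b=pickle.load(open('scene6.pkl','rb'))['color']
A,Bb=[np.float32(cv2.cvtColor(i[W],cv2.COLOR_BGR2GRAY)) for i in (a,b)];print('white scene',cv2.phaseCorrelate(A/A.mean(),Bb/Bb.mean()))
E
```

```text
top 0 [319.5 192.5] loc 579.9 -254.8
top 0 [319.2 192.5] loc 580.0 -254.3
  arrow 62 602.1 -167.0
  blue 305.95 252.23 205
top 6 [265.7 212.3] loc 579.9 -167.5
top 6 [265.8 212.3] loc 579.9 -167.6
  arrow 52 602.9 -166.8
  blue 305.86 252.26 204
scene 0 [276.6 264.2] loc 582.7 -254.6
scene 0 [276.5 264.3] loc 582.8 -254.7
  arrow 87 602.3 -166.8
  blue 347.79 253.35 597
scene 6 [346.1 286.2] loc 582.6 -167.0
scene 6 [346.3 286.2] loc 582.6 -166.8
  arrow 85 602.6 -166.7
  blue 347.72 253.07 617
white shift ((0.02311443515548106, 0.5336182222471315), 0.8796562706982648)
white scene ((-0.08742809797241335, -0.030486710228284863), 0.7283095948398113)
```

View pics/topc6.png

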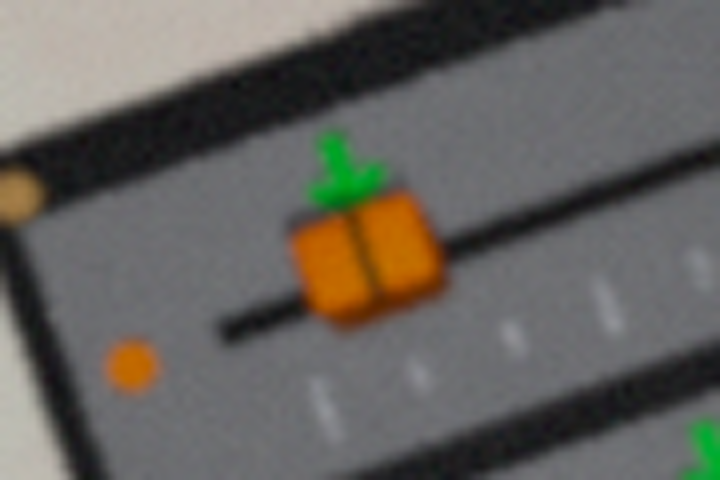

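```bash
python3 -c "
from workcell import job
print(job.job_done())"
```

```text
the job is handed in; nothing more can be done
None
```

I slid the orange grip about 88 mm along its track until it was level with its green arrow. I then let go, backed the arm clear and handed the job in at about 13.3 s.

**Final position along the track:** the views taken before hand-in agree to within about 1 mm:

| View | Grip (mm) | Arrow (mm) |
|---|---|---|
| Scene camera, after release | −166.9 | −166.7 |
| Top camera, after release | −167.5 | −166.8 |
| Wrist camera, before the last 0.4 mm nudge | −166.8 | −165.9 |

**Other dimmers:** blue shifted by no more than 0.3 px in the top and scene views. White showed no shift in the scene view. The top view gave white a 0.5 px shift, at a moment when the arm's shadow lay over it. I never touched either one.

**What disagreed:** the reported tool height was about 28 mm lower than the real fingertips. Because of this the first grasp closed on air just above the grip. I measured the fingertips in two camera views, lowered the gripper to match, and the second grasp held at 26 mm opening. Readings of force on the tool after each move stayed below about 2 N.

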